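# Unlock the fluid bay, right the fallen bottle, shut and relock

## Task

A fluid bottle has fallen over inside the sealing-fluid bay of the mailing machine. Turn the key in the panel's cam lock a quarter turn clockwise, swing the access panel up until it stands upright, stand the fallen bottle up on the bay floor and let go of it; then shut the panel fully down over it and turn the key back a quarter turn to lock it. Leave all the other things in the bay, on the machine and on the table where they are.

Things in the scene. Friction and masses are not known exactly. Their poses are not given: they have to be found in the camera images.
- machine: Charcoal sealing-fluid bay module, fixed, 340 (x) x 520 (y) mm, deck 80 mm high; origin under its centre on the table; x axis from its front (robot side, gauges) to its back (hinge side), y to its left, z up. A red stop knob, 108 mm above the table, stands on its left deck at x +20, y +220 mm: leave it alone.
- bay_floor (a point): Machine x 0, y 0 on the surface of the bay's black rubber floor, 10 mm above the table; axes are the machine's. Under the panel the bay is open from x -123 to +120, y -165 to +165 mm, walls up to the deck (80 mm). A fixed aluminium pump block, up to 41 mm above the table, fills x -50 to +93, y -161 to -115 mm of it.
- panel (a joint): Access panel: grey frame 8 mm thick, 285 mm from hinge to front edge, 360 mm wide. Hinged at its back edge; rad: 0 = shut flat on the deck, grows as its front edge swings up and over to the back; stop at 1.65, just past upright. Friction holds it where left above about 0.9 rad; below that it sinks shut by itself in 1-2 s. Lifting at the handle takes about 10 N. Held by the cam unless the key is over 1.2 rad.
- window (a point): Centre of the top of the panel's clear raised window: 155 x 270 mm, 40 mm above the frame's face, covering 20 to 175 mm from the hinge; it turns with the panel. A thing up to 105 mm tall fits upright under it (machine x -40 to +105, y -130 to +130 mm), but one over 70 mm tall does not fit under the panel's front bar.
- panel_hinge (a point): Middle of the panel's hinge axis (machine x +130 mm, 84 mm above the table); the axis runs along the machine's y axis.
- panel_handle (a point): Middle of the round steel bar of the bow handle on the panel's outer face: 12 mm thick, 120 mm long, parallel to the hinge; 255 mm from the hinge along the panel and 44 mm above the hinge axis when shut (40 mm off the frame's face); the panel's front edge is 30 mm beyond it. This point's axes turn with the panel; at 0 they are the machine's.
- key (a joint): Key in the cam lock, turning with plug and cam, about the normal of the panel. Value in rad: 0 = locked (stop; the flat bow lies along the panel's front edge, cam under the front flange), grows clockwise seen from above the shut panel; 1.571 = unlocked (stop; the bow points from front to back). It stays where it is left; turning takes about 0.05 N m.
- key_bow (a point): Centre of the key's yellow bow, on the lock's axis: the bow is 10 mm thick along this point's x axis, 30 mm wide along its y axis, 30 mm tall along its z axis, and its centre stands 30 mm above the face of the panel's front bar. It sits on the panel 230 mm from the hinge, 110 mm left of its middle; the point's axes turn with key and panel.
- bottle: The fallen fluid bottle with the BLUE cap: square, 56 x 56 mm, body 60 mm tall, with a round blue cap on a neck, from 80 to 100 mm above its base, crowned: 32 mm diameter at mid-height, 27 mm at its ends, so that in a light grip across it the bottle can swing; 0.22 kg. Origin at the centre of its base, z axis from base to cap. At the start it lies on one flat side on the bay floor, its axis 28 mm above it, cap towards the front (robot side), within about 20 degrees.
- pot: Small orange lidded pot, 44 mm diameter, 36 mm tall, standing loose in the bay's rear left corner; origin at its base. Leave it.
- roller: Yellow spare feed roller, 52 mm diameter, 30 mm tall, lying flat on the machine's right deck; origin at its base. Leave it.
- spare_bottle: Spare bottle of the same shape with a RED cap, standing on the table; origin at its base. Leave it.
- cleaner: White round bottle with green label and black cap, 64 mm diameter, 160 mm tall, on the table; origin at its base. Leave it.
- screwdriver: Screwdriver lying on the table. Leave it.
- brush: Cleaning brush lying on the table. Leave it.
- bin: Small blue open bin, 120 x 100 x 60 mm, on the table; origin under its centre. Leave it.

How it is judged:
By the outcome, as a careful person would: the job done as asked, in the order asked, and still so for the second after the job is handed in, with the robot touching nothing.
It also fails if it takes over 72 s, if anything falls off the work surface, if the arm or the gripper's body presses on something with over 40 N, if the wrist force passes 120 N, or if a joint passes its speed limit or range.

## Robot

A 6-joint arm with a two-finger parallel gripper is mounted at the origin on the work surface. World frame = base frame: x ahead of the robot, y to its left, z up, the work surface at z = 0. Lengths are in m, angles in rad, forces in N, time in s.
With the tool pointing down it reaches from about 0.35 to 0.925 m from the base axis. Payload 6.4 kg.
Tool frame: the origin (TCP) lies on the centre line of the jaws, within the pads' length; the fingertips stand 25 mm ahead of it and the grasp point (between the pads) lies 6 mm ahead of it; z points along the fingers, y is the line along which they close (so a half turn about z gives the same grasp; the last joint's range is limited). The gripper opens to 94 mm and grips with 3 to 60 N. Pads are 16 mm wide; open, the fingers measure 119 mm over their backs; the gripper's body (75 mm by 177 mm) begins 78 mm behind the grasp point.
Start: joints at [-1.449, 0.245, 1.558, -0, 1.339, -0.174], TCP at [0.189, -0.622, 0.23] pointing down, gripper open.
Joint ranges: [-3.13, 3.13], [-1.02, 2.26], [0.13, 2.54], [-0.95, 4.09], [0.21, 2.88], [-2.74, 2.74]. Speed limits (rad/s): [2.57, 2.57, 3.14, 3.14, 3.14, 3.14].

## Interface

Orientations are given as a rotation vector (axis times angle).
In Python, from cell import bot gives the robot as it stands.
- The arm moves only by the tool drive_tool, never from a script. Its arguments are lists of equal length, an entry for each row: "translation": the shift along the tool's x, y, z in units of 25 cm (1.0 is 25 cm), a list of three; "delta_rot": the turn, a rotation vector about the tool's x, y, z in units of pi/2 rad (1.0 is pi/2 rad), a list of three; "fingers": the opening, from 0 (shut) to 1 (fully open). A call has exactly 8 rows; each row shifts and turns the commanded pose from where the row before left it, along the tool's axes as they then stand; what a row does not reach is not made up. A row lasts 1/12 s, in which the tool goes at most 41.7 mm and 7.16 degrees, less where a joint would pass 70% of its speed; a pose out of reach is approached as far as the arm can. A call with a number of a shift or a turn outside -1 to 1 is refused whole. A call with a gripper value outside its range is refused whole. The fingers move at their own pace and stop on an object; "force" is the grip in N (left out, the last holds). Time passes only in rows, so rows that do not move let the fingers close, or fill a call up. It gives the time, the measured TCP pose, the force, the opening and the grip force at its end, in the units of the state.
- bot.get_obs(): the state, without advancing time (a new reading comes with each control period).
- bot.grab_frame(name): name is "side" or "top"; returns the picture (384x512x3 uint8, blue, green, red); there is no depth.
- bot.camera_model(name): a dict with "intrinsics" (3x3 intrinsics, pixels), "R" (3x3) and "t" (3): a world point X has camera coordinates R X + t. Camera axes: x right, y down, z forward; pixel columns grow to the right and rows downward; lengths in m; the calibration is good to about 2 mm. A picture is of the moment at which its call begins. camera_model takes no time and is no camera call.
- bot.close_job(): hands the job in; it is judged then, once.
The state is a dict: "time_s": time; "joint_positions": joint angles; "qd": joint speeds; "joint_efforts": joint torques, N m; "eef_pos": TCP position; "orientation": TCP orientation; "force": force on the tool from outside, world axes, zero at the start; "moment": the same for the moment, N m; "width": finger opening in m; "grasp_force": force on a finger pad.
Only numpy, scipy, OpenCV 4.12 (cv2) and the standard library are available. Lean on these libraries where they do the work, as an engineer would, in place of code of your own. Each camera call takes 0.05 s, during which the arm holds its last target. There are 200 camera calls.

## Working session

There is one attempt and no reset: what is moved stays moved. The work goes in short steps, Python scripts to look and compute and a tool call to move; the robot and the scene stay as the last step left them, time stands still between calls to the robot, and variables do not carry over. Pictures are saved under pics/ and viewed, at most 10 in all, crops included, and the job is handed in when it is done.

Besides the shell and the picture viewer there is one more tool, called as name(argument=value, ...) on one line, values as JSON. drive_tool: Moves the arm, as the interface text tells. Its arguments: {"type":"object","properties":{"translation":{"type":"array"},"delta_rot":{"type":"array"},"fingers":{"type":"array"},"force":{"type":"number"}},"required":["translation","delta_rot","fingers"]}

```bash
ls; mkdir -p pics; python3 - <<'E'
from cell import bot
import cv2,numpy as np
for n in ("side","top"):
    f=bot.grab_frame(n); cv2.imwrite(f"pics/{n}0.png",f); m=bot.camera_model(n)
    print(n,np.round(m["intrinsics"],1).tolist(),np.round(m["R"],4).tolist(),np.round(m["t"],4).tolist())
o=bot.get_obs(); print({k:np.round(v,3).tolist() for k,v in o.items()})
E
```

```text
pics
side [[356.5, 0.0, 260.2], [0.0, 356.5, 199.4], [0.0, 0.0, 1.0]] [[-0.8819, -0.4714, -0.0076], [-0.335, 0.6379, -0.6934], [0.3317, -0.6089, -0.7205]] [0.4967, 0.246, 0.9166]
top [[415.3, 0.0, 257.5], [0.0, 415.3, 190.3], [0.0, 0.0, 1.0]] [[0.0068, -0.9998, 0.0209], [-0.9829, -0.0105, -0.1838], [0.184, -0.0193, -0.9827]] [-0.0124, 0.5582, 1.215]
{'time_s': 0.1, 'joint_positions': [-1.449, 0.246, 1.559, -0.0, 1.339, -0.174], 'qd': [-0.002, 0.0, -0.003, -0.0, 0.0, 0.0], 'joint_efforts': [0.001, -41.691, -31.552, 0.069, 0.031, -0.0], 'eef_pos': [0.189, -0.621, 0.229], 'orientation': [-3.106, -0.463, -0.0], 'force': [-0.457, 0.394, -0.098], 'moment': [0.052, 0.057, 0.022], 'grasp_force': 0.0, 'width': 0.094}
```

View pics/top0.png

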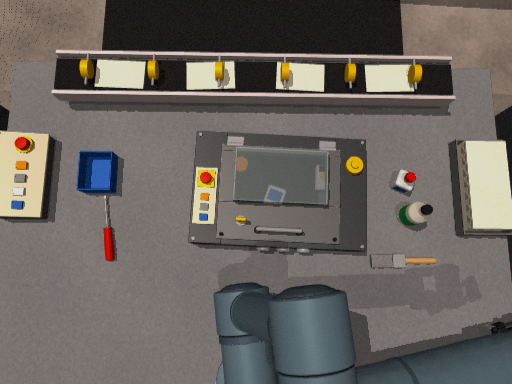

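View pics/side0.png

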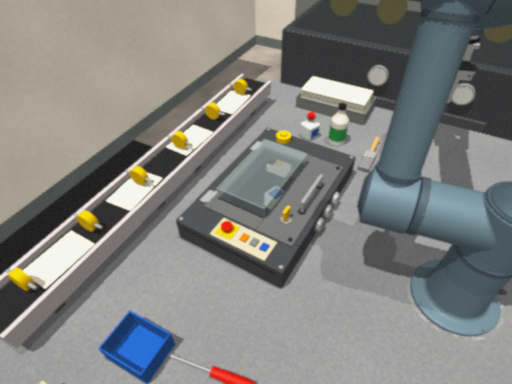

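The top view shows the shut panel with its handle at about (278,231), the key at (241,219), the red knob at (206,177) and the fallen bottle's blue cap near (274,194). In the side view the key is at (287,213) and the knob at (227,227). Next I'll fit the machine pose and take a close crop.

```bash
cat > h.py <<'E'
from cell import bot
import cv2,numpy as np
from scipy.spatial.transform import Rotation as Ro
from scipy.optimize import least_squares
C={n:bot.camera_model(n) for n in("side","top")}
def proj(n,X):
    c=C[n]; p=np.array(c["intrinsics"])@(np.array(c["R"])@np.array(X,float)+np.ravel(c["t"])); return p[:2]/p[2]
def ray(n,uv):
    c=C[n]; R=np.array(c["R"]); o=-R.T@np.ravel(c["t"]); d=R.T@np.linalg.inv(c["intrinsics"])@[uv[0],uv[1],1]; return o,d
def plane(n,uv,z):
    o,d=ray(n,uv); return o+d*(z-o[2])/d[2]
def tri(a,b):
    A=[];B=[]
    for n,uv in(("top",a),("side",b)):
        o,d=ray(n,uv); d=d/np.linalg.norm(d); P=np.eye(3)-np.outer(d,d); A.append(P);B.append(P@o)
    return np.linalg.lstsq(np.vstack(A),np.hstack(B),rcond=None)[0]
def blob(f,lo,hi,box,amin=4):
    h=cv2.inRange(cv2.cvtColor(f,cv2.COLOR_BGR2HSV),lo,hi); x0,y0,x1,y1=box
    m=np.zeros_like(h); m[y0:y1,x0:x1]=h[y0:y1,x0:x1]
    n,_,s,c=cv2.connectedComponentsWithStats(m)
    return [(c[i].round(1).tolist(),int(s[i,4])) for i in range(1,n) if s[i,4]>=amin]
E
python3 - <<'E'
from h import *
t=cv2.imread("pics/top0.png"); s=cv2.imread("pics/side0.png")
Y=((18,120,90),(35,255,255)); R=((0,150,80),(8,255,255)); 
print("key",blob(t,*Y,(225,205,260,230)),blob(s,*Y,(270,200,300,225)))
print("knob",blob(t,*R,(195,165,216,187)),blob(s,*R,(215,215,240,236)))
print("roller",blob(t,*Y,(340,150,370,180)),blob(s,*Y,(270,125,300,150)))
cv2.imwrite("pics/c1.png",np.vstack([cv2.resize(t[125:255,185:375],(760,0) if 0 else (570,390),interpolation=cv2.INTER_CUBIC)]))
cv2.imwrite("pics/c2.png",cv2.resize(s[125:285,170:360],(760,640-40),interpolation=cv2.INTER_CUBIC))
E
```

```text
key [([240.4, 219.2], 55)] [([285.9, 213.0], 83)]
knob [([205.2, 177.0], 89)] [([226.5, 225.8], 88)]
roller [([353.8, 164.4], 261)] [([283.0, 136.9], 176)]
```

View pics/c1.png

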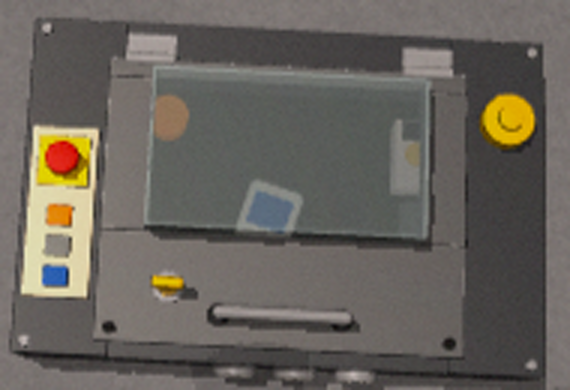

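The crop shows the deck corners, the handle bar from (212,314) to (350,320), the key at (168,283), the bottle body with its blue label at (270,212), its cap hidden under the front bar, and the pot at (170,118).

```bash
cat >> h.py <<'E'
def T(p,X):
    c,s=np.cos(p[2]),np.sin(p[2]); X=np.array(X,float); return np.array([p[0]+c*X[0]-s*X[1],p[1]+s*X[0]+c*X[1],X[2]])
E
python3 - <<'E'
from h import *
obs=[("top",(240.4,219.2),(-.1,.11,.118)),("side",(285.9,213),(-.1,.11,.118)),
("top",(205.2,177),(.02,.22,.103)),("side",(226.5,225.8),(.02,.22,.1)),
("top",(196,131.7),(.17,.26,.08)),("top",(366.7,139),(.17,-.26,.08)),("top",(366.7,251),(-.17,-.26,.08)),("top",(188.3,241.7),(-.17,.26,.08)),
("top",(278.7,230.2),(-.125,0,.13))]
f=lambda p:np.hstack([proj(n,T(p,X))-u for n,u,X in obs])
r=least_squares(f,[.55,0,0],loss="soft_l1"); p=r.x; print(p.round(4)); print(f(p).reshape(-1,2).round(1).tolist())
print("tri key",tri((240.4,219.2),(285.9,213)),"knob",tri((205.2,177),(226.5,225.8)))
for n,X in(("key",(-.1,.11,.118)),("handle",(-.125,0,.128)),("hinge",(.13,0,.084))): print(n,T(p,X).round(4))
# bottle label centre, crop px /3 ; upper side z=.066
for q in((255,180),(303,195),(270,212)): 
    w=plane("top",(185+q[0]/3,125+q[1]/3),.066); c,s=np.cos(p[2]),np.sin(p[2]); d=w[:2]-p[:2]; print("bottle",w.round(3),(np.array([[c,s],[-s,c]])@d).round(3))
E
```

```text
[ 0.5568 -0.0727 -0.0409]
[[0.2, 0.1], [0.1, -0.2], [0.3, 0.3], [0.0, 1.3], [0.7, -1.3], [-0.5, 0.2], [-0.4, -0.0], [-0.3, 0.5], [0.5, -0.6]]
tri key [0.46150788 0.04191775 0.11771193] knob [0.58564015 0.14678032 0.10617367]
key [0.4614 0.0412 0.118 ]
handle [ 0.4319 -0.0676  0.128 ]
hinge [ 0.6867 -0.0781  0.084 ]
bottle [ 0.572 -0.045  0.066] [0.014 0.028]
bottle [ 0.557 -0.093  0.066] [ 0.001 -0.021]
bottle [ 0.54  -0.06   0.066] [-0.018  0.012]
```

The fit is good: residuals are about 1 px, and the triangulated key height is 0.1177 m against the 0.118 m it should be. First I'll turn the tool so its y lies along machine x, then move over to the key.

drive_tool(translation=[[0,0,0],[0,0,0],[0,0,0],[0,0,0],[0,0,0],[0,0,0],[0,0,0],[0,0,0]], delta_rot=[[0,0,-0.0714],[0,0,-0.0714],[0,0,-0.0714],[0,0,-0.0714],[0,0,-0.0714],[0,0,-0.0714],[0,0,-0.0714],[0,0,-0.0714]], fingers=[0.43,0.43,0.43,0.43,0.43,0.43,0.43,0.43])

```text
time_s: 0.77
eef_pos: [0.1894, -0.6214, 0.2298]
orientation: [-2.593, -1.771, -0.001]
force: [0.6, -0.7, 0.3]
width: 0.0442
grasp_force: 0.0
```

drive_tool(translation=[[0,0,0],[0,0,0],[0,0,0],[0.1283,0.0467,0],[0.1283,0.0467,0],[0.1283,0.0467,0],[0.1283,0.0467,0],[0.1283,0.0467,0]], delta_rot=[[0,0,-0.0714],[0,0,-0.0714],[0,0,-0.0714],[0,0,0],[0,0,0],[0,0,0],[0,0,0],[0,0,0]], fingers=[0.43,0.43,0.43,0.43,0.43,0.43,0.43,0.43])

```text
time_s: 1.43
eef_pos: [0.2547, -0.4621, 0.2298]
orientation: [-2.267, -2.174, -0.001]
force: [1.2, -0.3, 0.5]
width: 0.0402
grasp_force: 0.0
```

drive_tool(translation=[[0.1283,0.0467,0],[0.1283,0.0467,0],[0.1283,0.0467,0],[0.1283,0.0467,0],[0.1283,0.0467,0],[0.1283,0.0467,0],[0.1283,0.0467,0],[0.1283,0.0467,0]], delta_rot=[[0,0,0],[0,0,0],[0,0,0],[0,0,0],[0,0,0],[0,0,0],[0,0,0],[0,0,0]], fingers=[0.43,0.43,0.43,0.43,0.43,0.43,0.43,0.43])

```text
time_s: 2.1
eef_pos: [0.3584, -0.2097, 0.2302]
orientation: [-2.267, -2.174, -0.0]
force: [-0.2, -1.0, 0.1]
width: 0.0405
grasp_force: 0.0
```

drive_tool(translation=[[0.1283,0.0467,0],[0.1283,0.0467,0],[0.1283,0.0467,0],[0.1283,0.0467,0],[0.1283,0.0467,0],[0.1283,0.0467,0.05],[0.1283,0.0467,0.05],[0.1283,0.0467,0.1]], delta_rot=[[0,0,0],[0,0,0],[0,0,0],[0,0,0],[0,0,0],[0,0,0],[0,0,0],[0,0,0]], fingers=[0.43,0.43,0.43,0.43,0.43,0.43,0.43,0.43])

```text
time_s: 2.77
eef_pos: [0.464, 0.0423, 0.1825]
orientation: [2.263, 2.173, 0.005]
force: [0.4, -0.5, -0.1]
width: 0.0406
grasp_force: 0.0
```

drive_tool(translation=[[0,0,0],[0,0,0.04],[0,0,0.05],[0,0,0.05],[0,0,0.05],[0,0,0.034],[0,0,0],[0,0,0]], delta_rot=[[0,0,0],[0,0,0],[0,0,0],[0,0,0],[0,0,0],[0,0,0],[0,0,0],[0,0,0]], fingers=[0.43,0.43,0.43,0.43,0.43,0.43,0.43,0.43])

```text
time_s: 3.43
eef_pos: [0.4619, 0.0399, 0.1249]
orientation: [-2.268, -2.174, 0.0]
force: [-0.7, -0.3, 0.2]
width: 0.0404
grasp_force: 0.0
```

drive_tool(translation=[[0,0,0],[0,0,0],[0,0,0],[0,0,0],[0,0,0],[0,0,0],[0,0,0],[0,0,0]], delta_rot=[[0,0,0],[0,0,0],[0,0,0],[0,0,0],[0,0,0],[0,0,0],[0,0,0],[0,0,0]], fingers=[0.2,0.1,0,0,0,0,0,0], force=15)

```text
time_s: 4.1
eef_pos: [0.462, 0.0406, 0.1251]
orientation: [-2.267, -2.175, 0.0]
force: [-2.3, 0.1, 3.7]
width: 0.0099
grasp_force: 15.0
```

The bow is gripped at 10 mm. Now the quarter turn clockwise.

drive_tool(translation=[[0,0,0],[0,0,0],[0,0,0],[0,0,0],[0,0,0],[0,0,0],[0,0,0],[0,0,0]], delta_rot=[[0,0,0.07],[0,0,0.07],[0,0,0.07],[0,0,0.07],[0,0,0.07],[0,0,0.07],[0,0,0.07],[0,0,0.07]], fingers=[0,0,0,0,0,0,0,0])

```text
time_s: 4.77
eef_pos: [0.4628, 0.0402, 0.1252]
orientation: [2.978, 0.995, 0.003]
force: [1.2, -1.9, 1.4]
width: 0.0098
grasp_force: 15.0
```

drive_tool(translation=[[0,0,0],[0,0,0],[0,0,0],[0,0,0],[0,0,0],[0,0,0],[0,0,0],[0,0,0]], delta_rot=[[0,0,0.07],[0,0,0.07],[0,0,0.07],[0,0,0.07],[0,0,0.07],[0,0,0.07],[0,0,0.015],[0,0,0]], fingers=[0,0,0,0,0,0,0,0])

```text
time_s: 5.43
eef_pos: [0.463, 0.0396, 0.1252]
orientation: [3.139, -0.05, 0.004]
force: [2.4, -5.2, -0.4]
width: 0.0099
grasp_force: 15.0
```

drive_tool(translation=[[0,0,0],[0,0,0],[0,0,0],[0,0,-0.04],[0,0,-0.06],[0,0,-0.08],[0,0,-0.08],[0,0,0]], delta_rot=[[0,0,0],[0,0,0],[0,0,0],[0,0,0],[0,0,0],[0,0,0],[0,0,0],[0,0,-0.071]], fingers=[0.43,0.43,0.43,0.43,0.43,0.43,0.43,0.43])

```text
time_s: 6.1
eef_pos: [0.4645, 0.0405, 0.1948]
orientation: [3.138, 0.126, 0.012]
force: [-0.1, 0.0, 0.1]
width: 0.0405
grasp_force: 0.0
```

drive_tool(translation=[[0,0,0],[0,0,0],[0,0,0],[0,0,0],[0,0,0],[0,0,0],[0,0,0],[0,0,0]], delta_rot=[[0,0,-0.071],[0,0,-0.071],[0,0,-0.071],[0,0,-0.071],[0,0,-0.071],[0,0,-0.071],[0,0,-0.071],[0,0,-0.071]], fingers=[0.43,0.43,0.43,0.43,0.43,0.43,0.43,0.43])

```text
time_s: 6.77
eef_pos: [0.4621, 0.0408, 0.1905]
orientation: [2.775, 1.474, 0.001]
force: [-0.6, 0.6, -0.1]
width: 0.0405
grasp_force: 0.0
```

drive_tool(translation=[[0,0,0],[0,0,0],[0,0,0],[0,0,0],[0,0,0],[-0.145,-0.034,0],[-0.145,-0.034,0],[-0.146,-0.033,0]], delta_rot=[[0,0,-0.071],[0,0,-0.071],[0,0,-0.071],[0,0,-0.071],[0,0,-0.071],[0,0,0],[0,0,0],[0,0,0]], fingers=[0.43,0.43,0.43,0.43,0.43,0.43,0.43,0.43])

```text
time_s: 7.43
eef_pos: [0.4318, -0.0677, 0.1906]
orientation: [2.265, 2.176, 0.001]
force: [0.5, -0.6, 0.3]
width: 0.0403
grasp_force: 0.0
```

```bash
python3 - <<'E'
from h import *
a=bot.grab_frame("top"); b=bot.grab_frame("side")
cv2.imwrite("pics/m1.png",np.hstack([cv2.resize(a[120:260,180:380],(400,280)),cv2.resize(b[120:260,180:380],(400,280))]))
o=bot.get_obs(); print(o["eef_pos"],o["orientation"],o["joint_positions"])
E
```

```text
[ 0.43154    -0.07067188  0.19073605] [ 2.27351955e+00  2.16597984e+00 -2.39106551e-04] [-4.22334997e-01 -2.39805032e-01  2.11859749e+00 -7.31531927e-04
  1.26149512e+00 -3.73675477e-01]
```

View pics/m1.png

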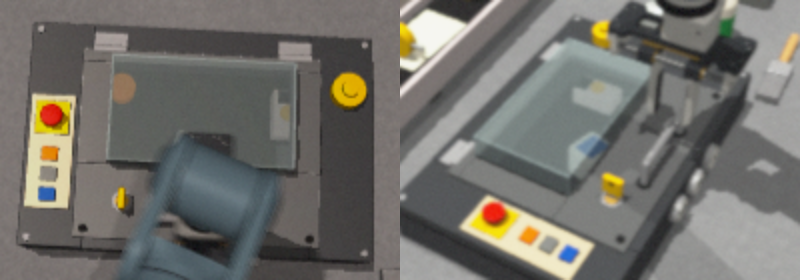

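The key bow now points from front to back, at (121,198) in the left crop, and the open fingers stand over the handle bar. Next: descend and grip.

drive_tool(translation=[[0,0,0.04],[0,0,0.06],[0,0,0.06],[0,0,0.04],[0,0,0.026],[0,0,0],[0,0,0],[0,0,0]], delta_rot=[[0,0,0],[0,0,0],[0,0,0],[0,0,0],[0,0,0],[0,0,0],[0,0,0],[0,0,0]], fingers=[0.43,0.43,0.43,0.43,0.43,0.43,0.3,0.2])

```text
time_s: 8.2
eef_pos: [0.4328, -0.0671, 0.134]
orientation: [2.267, 2.173, 0.001]
force: [0.6, -0.1, -0.6]
width: 0.0305
grasp_force: 0.0
```

drive_tool(translation=[[0,0,0],[0,0,0],[0,0,0],[0,0,0],[0,0,0],[0,0,0],[0,0,0],[0,0,0]], delta_rot=[[0,0,0],[0,0,0],[0,0,0],[0,0,0],[0,0,0],[0,0,0],[0,0,0],[0,0,0]], fingers=[0.1,0,0,0,0,0,0,0], force=30)

```text
time_s: 8.87
eef_pos: [0.4325, -0.0673, 0.1339]
orientation: [2.268, 2.173, 0.0]
force: [-0.5, 1.4, 5.4]
width: 0.0114
grasp_force: 30.0
```

```bash
cat >> h.py <<'E'
def panel(th0,th1,n,hinge=(.6867,-.0781,.084)):
    r=lambda t:np.array([-.255*np.cos(t)+.044*np.sin(t),.255*np.sin(t)+.044*np.cos(t)])
    th=np.linspace(th0,th1,n+1); q=np.array([r(t) for t in th]); d=np.diff(q,axis=0)/.25
    return th,q,d
E
python3 - <<'E'
from h import *
th,q,d=panel(0,1.57,32)
print(np.c_[th[1:],q[1:,0]+.6867,q[1:,1]+.084,d[:,0],-d[:,1]].round(3).tolist())
E
```

```text
[[0.049, 0.434, 0.14, 0.01, -0.05], [0.098, 0.437, 0.153, 0.012, -0.049], [0.147, 0.441, 0.165, 0.015, -0.049], [0.196, 0.445, 0.177, 0.017, -0.048], [0.245, 0.45, 0.189, 0.019, -0.047], [0.294, 0.455, 0.2, 0.022, -0.046], [0.343, 0.461, 0.211, 0.024, -0.045], [0.392, 0.468, 0.222, 0.026, -0.044], [0.442, 0.475, 0.233, 0.028, -0.042], [0.491, 0.483, 0.243, 0.03, -0.041], [0.54, 0.491, 0.253, 0.032, -0.039], [0.589, 0.499, 0.262, 0.034, -0.038], [0.638, 0.508, 0.271, 0.036, -0.036], [0.687, 0.517, 0.28, 0.038, -0.034], [0.736, 0.527, 0.288, 0.039, -0.032], [0.785, 0.537, 0.295, 0.041, -0.03], [0.834, 0.548, 0.302, 0.042, -0.028], [0.883, 0.559, 0.309, 0.044, -0.026], [0.932, 0.57, 0.315, 0.045, -0.024], [0.981, 0.581, 0.32, 0.046, -0.022], [1.03, 0.593, 0.325, 0.047, -0.019], [1.079, 0.605, 0.33, 0.048, -0.017], [1.128, 0.617, 0.333, 0.049, -0.015], [1.178, 0.63, 0.336, 0.049, -0.012], [1.227, 0.642, 0.339, 0.05, -0.01], [1.276, 0.655, 0.341, 0.05, -0.008], [1.325, 0.667, 0.342, 0.051, -0.005], [1.374, 0.68, 0.343, 0.051, -0.003], [1.423, 0.693, 0.343, 0.051, -0.0], [1.472, 0.705, 0.342, 0.051, 0.002], [1.521, 0.718, 0.341, 0.051, 0.005], [1.57, 0.73, 0.339, 0.05, 0.007]]
```

drive_tool(translation=[[0,0.01,-0.05],[0,0.012,-0.049],[0,0.015,-0.049],[0,0.017,-0.048],[0,0.019,-0.047],[0,0.022,-0.046],[0,0.024,-0.045],[0,0.026,-0.044]], delta_rot=[[0,0,0],[0,0,0],[0,0,0],[0,0,0],[0,0,0],[0,0,0],[0,0,0],[0,0,0]], fingers=[0,0,0,0,0,0,0,0])

```text
time_s: 9.53
eef_pos: [0.4674, -0.0687, 0.2279]
orientation: [-2.266, -2.171, 0.005]
force: [-3.4, -2.6, -5.2]
width: 0.0108
grasp_force: 30.0
```

drive_tool(translation=[[0,0.028,-0.042],[0,0.03,-0.041],[0,0.032,-0.039],[0,0.034,-0.038],[0,0.036,-0.036],[0,0.038,-0.034],[0,0.039,-0.032],[0,0.041,-0.03]], delta_rot=[[0,0,0],[0,0,0],[0,0,0],[0,0,0],[0,0,0],[0,0,0],[0,0,0],[0,0,0]], fingers=[0,0,0,0,0,0,0,0])

```text
time_s: 10.2
eef_pos: [0.536, -0.0716, 0.3037]
orientation: [-2.264, -2.17, 0.009]
force: [-14.5, -1.5, 9.3]
width: 0.0108
grasp_force: 30.0
```

drive_tool(translation=[[0,0.042,-0.028],[0,0.044,-0.026],[0,0.045,-0.024],[0,0.046,-0.022],[0,0.047,-0.019],[0,0.048,-0.017],[0,0.049,-0.015],[0,0.049,-0.012]], delta_rot=[[0,0,0],[0,0,0],[0,0,0],[0,0,0],[0,0,0],[0,0,0],[0,0,0],[0,0,0]], fingers=[0,0,0,0,0,0,0,0])

```text
time_s: 10.87
eef_pos: [0.6305, -0.0756, 0.3454]
orientation: [2.268, 2.173, -0.001]
force: [-4.3, -1.5, 3.3]
width: 0.011
grasp_force: 30.0
```

drive_tool(translation=[[0,0.05,-0.01],[0,0.05,-0.008],[0,0.051,-0.005],[0,0.051,-0.003],[0,0.051,0],[0,0.051,0.002],[0,0.051,0.005],[0,0.05,0.007]], delta_rot=[[0,0,0],[0,0,0],[0,0,0],[0,0,0],[0,0,0],[0,0,0],[0,0,0],[0,0,0]], fingers=[0,0,0,0,0,0,0,0])

```text
time_s: 11.53
eef_pos: [0.732, -0.08, 0.3474]
orientation: [2.268, 2.173, -0.0]
force: [-3.2, -0.9, 2.6]
width: 0.0113
grasp_force: 30.0
```

The panel is at about 1.57. Let go, rise clear of its edge, then draw back to the right so the bay can be seen.

drive_tool(translation=[[0,0,0],[0,0,0],[0,0,0],[0,0,-0.06],[0,0,-0.08],[0,0,-0.08],[0,0,-0.08],[0,0,0]], delta_rot=[[0,0,0],[0,0,0],[0,0,0],[0,0,0],[0,0,0],[0,0,0],[0,0,0],[0,0,0]], fingers=[0.3,0.3,0.3,0.3,0.3,0.3,0.3,0.3])

```text
time_s: 12.2
eef_pos: [0.7319, -0.08, 0.4258]
orientation: [2.263, 2.169, 0.008]
force: [0.3, -0.1, 1.1]
width: 0.0282
grasp_force: 0.0
```

drive_tool(translation=[[-0.08,-0.124,0],[-0.08,-0.124,0],[-0.08,-0.124,0],[-0.08,-0.124,0],[-0.08,-0.124,0],[-0.08,-0.124,0],[-0.08,-0.124,0],[-0.08,-0.124,0]], delta_rot=[[0,0,0],[0,0,0],[0,0,0],[0,0,0],[0,0,0],[0,0,0],[0,0,0],[0,0,0]], fingers=[0.3,0.3,0.6,0.6,0.6,0.6,0.6,0.6])

```text
time_s: 12.87
eef_pos: [0.4747, -0.2292, 0.4183]
orientation: [-2.267, -2.173, -0.0]
force: [-0.1, -0.6, 0.8]
width: 0.0564
grasp_force: 0.0
```

drive_tool(translation=[[-0.08,-0.124,0],[-0.08,-0.124,0],[-0.08,0,0],[-0.08,0,0],[0,0,0],[0,0,0],[0,0,0],[0,0,0]], delta_rot=[[0,0,0],[0,0,0],[0,0,0],[0,0,0],[0,0,0],[0,0,0],[0,0,0],[0,0,0]], fingers=[0.6,0.6,0.6,0.6,0.6,0.6,0.6,0.6])

```text
time_s: 13.53
eef_pos: [0.4116, -0.3055, 0.4193]
orientation: [-2.267, -2.175, -0.0]
force: [1.4, 1.3, -0.7]
width: 0.0565
grasp_force: 0.0
```

```bash
python3 - <<'E'
from h import *
a=bot.grab_frame("top"); b=bot.grab_frame("side"); cv2.imwrite("pics/top2.png",a);cv2.imwrite("pics/side2.png",b)
cv2.imwrite("pics/m2.png",np.hstack([cv2.resize(a[110:260,180:370],(400,316)),cv2.resize(b[110:260,170:360],(400,316))]))
B=((100,150,80),(125,255,255))
print(blob(a,*B,(215,140,345,240)),blob(b,*B,(170,120,360,260)))
E
```

```text
[([274.5, 195.2], 122), ([267.4, 215.2], 64)] [([314.4, 132.6], 17), ([275.8, 192.9], 60), ([290.3, 210.2], 80), ([263.8, 246.7], 35)]
```

View pics/m2.png

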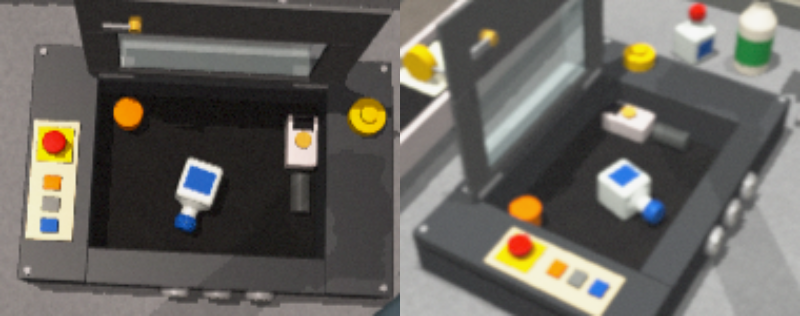

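The panel stands upright and the bottle lies free in the bay. In the full top picture its label is at (274.5,195.2) and its cap at (267.4,215.2); in the side picture the cap is at (290.3,210.2).

```bash
python3 - <<'E'
from h import *
a=cv2.imread("pics/top2.png")
p=(.5568,-.0727,-.0409); c,s=np.cos(p[2]),np.sin(p[2]); M=lambda w:(np.array([[c,s],[-s,c]])@(w[:2]-np.array(p[:2]))).round(4)
L=tri((274.5,195.2),(275.8,192.9)); K=tri((267.4,215.2),(290.3,210.2))
L2=plane("top",(274.5,195.2),.066);K2=plane("top",(267.4,215.2),.042)
print(L,K,L2,K2); print(M(L2),M(K2)); d=L2-K2; print("axis yaw from cap to base",np.arctan2(d[1],d[0]),np.linalg.norm(d[:2]))
# white body outline
h=cv2.cvtColor(a,cv2.COLOR_BGR2HSV); m=((h[...,2]>130)&(h[...,1]<60)|(h[...,0]>100)&(h[...,0]<125)&(h[...,1]>120)&(h[...,2]>70)).astype(np.uint8)
m[:180]=0;m[225:]=0;m[:,:255]=0;m[:,295:]=0
cn=max(cv2.findContours(m,0,2)[0],key=cv2.contourArea); print(cv2.minAreaRect(cn))
print([v.tolist() for v in cv2.boxPoints(cv2.minAreaRect(cn)).round(1)])
o=bot.get_obs(); print(o["eef_pos"],o["joint_positions"].round(3))
E
```

```text
[ 0.54045548 -0.05845753  0.06853082] [ 0.48239666 -0.03875022  0.03979392] [ 0.54118451 -0.05853391  0.066     ] [ 0.48340283 -0.03833384  0.042     ]
[-0.0162  0.0135] [-0.0747  0.0313]
axis yaw from cap to base -0.3363121633292402 0.06121082653137757
((271.6861267089844, 202.61312866210938), (17.941509246826172, 33.3199462890625), 19.98310661315918)
[[257.6000061035156, 215.1999969482422], [268.8999938964844, 183.89999389648438], [285.79998779296875, 190.0], [274.3999938964844, 221.3000030517578]]
[ 0.41173618 -0.30563232  0.41958334] [-0.86  -0.173  1.65   0.     1.665 -0.819]
```

drive_tool(translation=[[0,0,0],[0,0,0],[0,0,0],[0,0,0],[0,0,0],[0,0,0],[0,0,0],[0,0,0]], delta_rot=[[0,0,-0.0677],[0,0,-0.0677],[0,0,-0.0677],[0,0,-0.0677],[0,0,-0.0677],[0,0,-0.0677],[0,0,-0.0677],[0,0,-0.0677]], fingers=[0.6,0.6,0.6,0.6,0.6,0.6,0.6,0.6])

```text
time_s: 14.3
eef_pos: [0.4117, -0.3059, 0.4197]
orientation: [1.16, 2.919, 0.0]
force: [1.1, -0.4, -0.1]
width: 0.0562
grasp_force: 0.0
```

drive_tool(translation=[[0,0,0],[0,0,0],[0,0,0],[0,0,0],[0.01,0.138,0],[0.01,0.138,0],[0.01,0.138,0],[0.01,0.138,0]], delta_rot=[[0,0,-0.0677],[0,0,-0.0677],[0,0,-0.0677],[0,0,-0.0677],[0,0,0],[0,0,0],[0,0,0],[0,0,0]], fingers=[0.6,0.6,0.6,0.6,0.6,0.6,0.6,0.6])

```text
time_s: 14.97
eef_pos: [0.4479, -0.171, 0.4197]
orientation: [0.527, 3.097, 0.0]
force: [1.3, -0.5, -0.2]
width: 0.0561
grasp_force: 0.0
```

drive_tool(translation=[[0.01,0.138,0],[0.01,0.138,0],[0.01,0.138,0],[0.01,0.138,0],[0,0,0.1],[0,0,0.15],[0,0,0.15],[0,0,0.15]], delta_rot=[[0,0,0],[0,0,0],[0,0,0],[0,0,0],[0,0,0],[0,0,0],[0,0,0],[0,0,0]], fingers=[0.6,0.6,0.6,0.6,0.6,0.6,0.6,0.6])

```text
time_s: 15.63
eef_pos: [0.484, -0.0384, 0.281]
orientation: [0.524, 3.096, -0.0]
force: [0.5, -0.3, -0.8]
width: 0.0567
grasp_force: 0.0
```

drive_tool(translation=[[0,0,0.15],[0,0,0.15],[0,0,0.15],[0,0,0.1],[0,0,0.1],[0,0,0],[0,0,0],[0,0,0]], delta_rot=[[0,0,0],[0,0,0],[0,0,0],[0,0,0],[0,0,0],[0,0,0],[0,0,0],[0,0,0]], fingers=[0.6,0.6,0.6,0.6,0.6,0.6,0.6,0.6])

```text
time_s: 16.3
eef_pos: [0.485, -0.0395, 0.1213]
orientation: [0.526, 3.095, -0.001]
force: [0.4, -1.0, 0.4]
width: 0.0565
grasp_force: 0.0
```

drive_tool(translation=[[0,0,0.05],[0,0,0.06],[0,0,0.06],[0,0,0.06],[0,0,0.04],[0,0,0.032],[0,0,0],[0,0,0]], delta_rot=[[0,0,0],[0,0,0],[0,0,0],[0,0,0],[0,0,0],[0,0,0],[0,0,0],[0,0,0]], fingers=[0.6,0.6,0.6,0.6,0.6,0.6,0.6,0.6])

```text
time_s: 16.97
eef_pos: [0.4845, -0.0396, 0.0448]
orientation: [0.528, 3.096, -0.0]
force: [0.1, 0.1, 0.3]
width: 0.0563
grasp_force: 0.0
```

drive_tool(translation=[[0,0,0],[0,0,0],[0,0,0],[0,0,0],[0,0,0],[0,0,0],[0,0,0],[0,0,0]], delta_rot=[[0,0,0],[0,0,0],[0,0,0],[0,0,0],[0,0,0],[0,0,0],[0,0,0],[0,0,0]], fingers=[0.45,0.4,0.3,0.2,0.2,0.2,0.2,0.2], force=7)

```text
time_s: 17.63
eef_pos: [0.484, -0.0396, 0.0442]
orientation: [-0.528, -3.097, 0.0]
force: [-0.8, -1.2, 2.7]
width: 0.031
grasp_force: 7.0
```

```bash
python3 - <<'E'
import numpy as np
a=np.radians(np.linspace(162.7,72.7,17)); q=.0943*np.c_[np.cos(a),np.sin(a)]; d=np.diff(q,axis=0)/.25
print(np.c_[-d[:,0],-d[:,1]-.006].round(3).tolist(), (q[-1]-q[0]).round(3))
E
```

```text
[[-0.013, -0.041], [-0.016, -0.039], [-0.019, -0.038], [-0.022, -0.036], [-0.025, -0.033], [-0.028, -0.031], [-0.03, -0.028], [-0.032, -0.025], [-0.034, -0.022], [-0.035, -0.018], [-0.036, -0.015], [-0.037, -0.011], [-0.037, -0.008], [-0.037, -0.004], [-0.037, -0.0], [-0.036, 0.003]] [0.118 0.062]
```

drive_tool(translation=[[-0.013,0,-0.041],[-0.016,0,-0.039],[-0.019,0,-0.038],[-0.022,0,-0.036],[-0.025,0,-0.033],[-0.028,0,-0.031],[-0.03,0,-0.028],[-0.032,0,-0.025]], delta_rot=[[0,0,0],[0,0,0],[0,0,0],[0,0,0],[0,0,0],[0,0,0],[0,0,0],[0,0,0]], fingers=[0.2,0.2,0.2,0.2,0.2,0.2,0.2,0.2])

```text
time_s: 18.3
eef_pos: [0.5284, -0.0551, 0.1126]
orientation: [0.528, 3.097, -0.0]
force: [0.6, -0.7, -2.8]
width: 0.0312
grasp_force: 7.0
```

drive_tool(translation=[[-0.034,0,-0.022],[-0.035,0,-0.018],[-0.036,0,-0.015],[-0.037,0,-0.011],[-0.037,0,-0.008],[-0.037,0,-0.004],[-0.037,0,0],[-0.036,0,0]], delta_rot=[[0,0,0],[0,0,0],[0,0,0],[0,0,0],[0,0,0],[0,0,0],[0,0,0],[0,0,0]], fingers=[0.2,0.2,0.2,0.2,0.2,0.2,0.2,0.2])

```text
time_s: 18.97
eef_pos: [0.5965, -0.079, 0.131]
orientation: [-0.528, -3.097, -0.0]
force: [-0.2, -1.0, -2.4]
width: 0.031
grasp_force: 7.0
```

```bash
python3 - <<'E'
from h import *
a=bot.grab_frame("top"); b=bot.grab_frame("side"); cv2.imwrite("pics/side3.png",b)
cv2.imwrite("pics/m3.png",np.hstack([cv2.resize(a[110:260,180:370],(400,316)),cv2.resize(b[110:260,170:360],(400,316))]))
o=bot.get_obs(); print(o["eef_pos"],o["force"],o["width"],o["grasp_force"])
E
```

```text
[ 0.59692112 -0.07932421  0.13119626] [ 0.18120039  0.06272787 -1.90120795] 0.031277959689341384 6.999879442155361
```

View pics/m3.png

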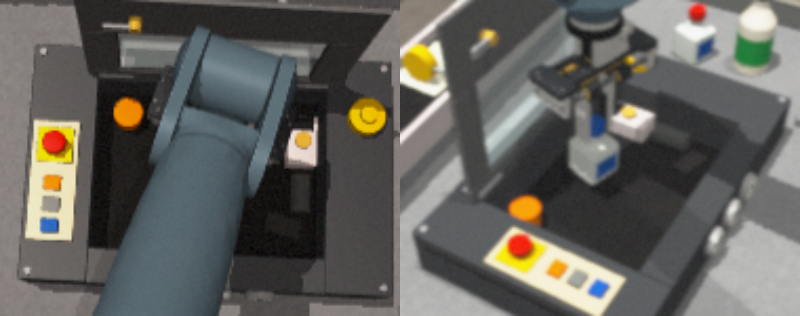

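The bottle hangs upright in the grip with its base about 25 mm above the floor. Now lower it gently.

drive_tool(translation=[[0,0,0.015],[0,0,0.02],[0,0,0.02],[0,0,0.015],[0,0,0.01],[0,0,0.007],[0,0,0.004],[0,0,0]], delta_rot=[[0,0,0],[0,0,0],[0,0,0],[0,0,0],[0,0,0],[0,0,0],[0,0,0],[0,0,0]], fingers=[0.2,0.2,0.2,0.2,0.2,0.2,0.2,0.2])

```text
time_s: 19.73
eef_pos: [0.596, -0.0788, 0.1089]
orientation: [0.528, 3.096, -0.0]
force: [-0.3, -0.2, -1.6]
width: 0.0309
grasp_force: 7.0
```

drive_tool(translation=[[0,0,0.004],[0,0,0.004],[0,0,0],[0,0,0],[0,0,0],[0,0,0],[0,0,0],[0,0,0]], delta_rot=[[0,0,0],[0,0,0],[0,0,0],[0,0,0],[0,0,0],[0,0,0],[0,0,0],[0,0,0]], fingers=[0.2,0.2,0.2,0.2,0.2,0.2,0.2,0.2])

```text
time_s: 20.4
eef_pos: [0.5971, -0.0794, 0.1082]
orientation: [0.527, 3.093, -0.002]
force: [0.6, -2.5, 5.3]
width: 0.0311
grasp_force: 7.0
```

It's on the floor, with about 5 N of contact. Release, then rise.

drive_tool(translation=[[0,0,0],[0,0,0],[0,0,0],[0,0,0],[0,0,0],[0,0,-0.03],[0,0,-0.06],[0,0,-0.1]], delta_rot=[[0,0,0],[0,0,0],[0,0,0],[0,0,0],[0,0,0],[0,0,0],[0,0,0],[0,0,0]], fingers=[0.45,0.6,0.6,0.6,0.6,0.6,0.6,0.6])

```text
time_s: 21.07
eef_pos: [0.5939, -0.0781, 0.1522]
orientation: [-0.527, -3.091, -0.001]
force: [-0.2, 1.2, 0.5]
width: 0.0569
grasp_force: 0.0
```

drive_tool(translation=[[0,0,-0.15],[0,0,-0.15],[0,0,-0.15],[0,0,-0.15],[0,0,-0.15],[0,0,-0.15],[0,0,-0.15],[0,0,0]], delta_rot=[[0,0,0],[0,0,0],[0,0,0],[0,0,0],[0,0,0],[0,0,0],[0,0,0],[0,0,0]], fingers=[0.6,0.6,0.6,0.6,0.6,0.6,0.6,0.3])

```text
time_s: 21.73
eef_pos: [0.5974, -0.0792, 0.4271]
orientation: [0.525, 3.082, -0.004]
force: [0.6, -0.0, 1.1]
width: 0.0525
grasp_force: 0.0
```

```bash
python3 - <<'E'
from h import *
a=bot.grab_frame("top"); b=bot.grab_frame("side"); cv2.imwrite("pics/side4.png",b)
cv2.imwrite("pics/m4.png",np.hstack([cv2.resize(a[110:260,180:370],(400,316)),cv2.resize(b[110:260,170:360],(400,316))]))
o=bot.get_obs(); print(o["eef_pos"],o["orientation"],o["joint_positions"])
E
```

```text
[ 0.59610895 -0.0787967   0.41925598] [ 5.26871950e-01  3.09260361e+00 -9.57751228e-04] [-3.19825209e-01  4.09325194e-02  1.44659132e+00  6.32484325e-05
  1.64959778e+00 -1.55312631e+00]
```

View pics/m4.png

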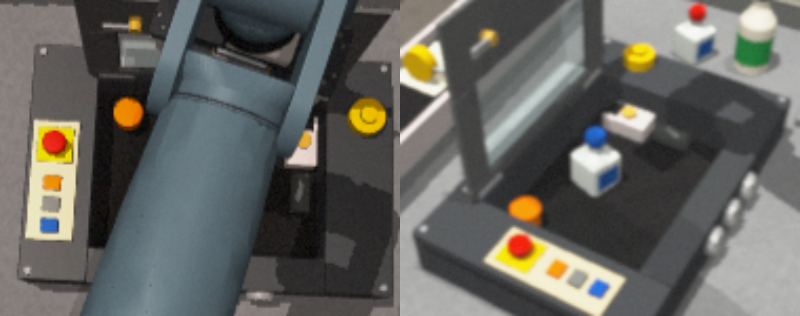

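The bottle stands upright in the bay, in the side crop at (596,165), and everything else is unmoved. Back to the handle.

drive_tool(translation=[[0,0,-0.04],[0,0,0],[0,0,0],[0,0,0],[0,0,0],[0,0,0],[0,0,0],[0,0,0]], delta_rot=[[0,0,0.0677],[0,0,0.0677],[0,0,0.0677],[0,0,0.0677],[0,0,0.0677],[0,0,0.0677],[0,0,0.0677],[0,0,0.0677]], fingers=[0.3,0.3,0.3,0.3,0.3,0.3,0.3,0.3])

```text
time_s: 22.5
eef_pos: [0.5951, -0.0785, 0.4241]
orientation: [-1.763, -2.595, 0.002]
force: [-0.3, -0.4, -0.7]
width: 0.0284
grasp_force: 0.0
```

drive_tool(translation=[[0,0,0],[0,0,0],[0,0,0],[0,0,0],[0.004,0.136,0],[0.004,0.136,0],[0.004,0.136,0],[0.004,0.136,0]], delta_rot=[[0,0,0.0677],[0,0,0.0677],[0,0,0.0677],[0,0,0.0677],[0,0,0],[0,0,0],[0,0,0],[0,0,0]], fingers=[0.3,0.3,0.3,0.3,0.3,0.3,0.3,0.3])

```text
time_s: 23.17
eef_pos: [0.7325, -0.0803, 0.424]
orientation: [-2.266, -2.171, 0.003]
force: [0.0, -0.8, 0.5]
width: 0.028
grasp_force: 0.0
```

drive_tool(translation=[[0,0,0],[0,0,0],[0,0,0],[0,0,0],[0,0,0],[0,0,0],[0,0,0],[0,0,0]], delta_rot=[[0,0,0],[0,0,0],[0,0,0],[0,0,0],[0,0,0],[0,0,0],[0,0,0],[0,0,0]], fingers=[0.3,0.3,0.3,0.3,0.3,0.3,0.3,0.3])

```text
time_s: 23.83
eef_pos: [0.7314, -0.0806, 0.4274]
orientation: [2.268, 2.173, 0.001]
force: [-0.4, 0.3, 0.4]
width: 0.0285
grasp_force: 0.0
```

```bash
python3 - <<'E'
from h import *
b=bot.grab_frame("side")
print("cap in side px",blob(b,(100,150,80),(125,255,255),(240,160,275,190))); print("pred",proj("side",(.596,-.079,.1)))
th,q,d=panel(1.57,0,40)
print(np.c_[d[:,0],-d[:,1]].round(3).tolist())
E
```

```text
cap in side px [([262.1, 174.0], 89)]
pred [262.66310915 175.42484974]
[[-0.04, -0.006], [-0.04, -0.005], [-0.041, -0.003], [-0.041, -0.001], [-0.041, 0.0], [-0.041, 0.002], [-0.04, 0.003], [-0.04, 0.005], [-0.04, 0.007], [-0.04, 0.008], [-0.039, 0.01], [-0.039, 0.011], [-0.039, 0.013], [-0.038, 0.014], [-0.037, 0.016], [-0.037, 0.017], [-0.036, 0.019], [-0.035, 0.02], [-0.035, 0.021], [-0.034, 0.023], [-0.033, 0.024], [-0.032, 0.025], [-0.031, 0.027], [-0.03, 0.028], [-0.029, 0.029], [-0.027, 0.03], [-0.026, 0.031], [-0.025, 0.032], [-0.024, 0.033], [-0.022, 0.034], [-0.021, 0.035], [-0.02, 0.036], [-0.018, 0.036], [-0.017, 0.037], [-0.015, 0.038], [-0.014, 0.038], [-0.012, 0.039], [-0.011, 0.039], [-0.009, 0.04], [-0.008, 0.04]]
```

drive_tool(translation=[[0,0,0.06],[0,0,0.08],[0,0,0.08],[0,0,0.06],[0,0,0.045],[0,0,0],[0,0,0],[0,0,0]], delta_rot=[[0,0,0],[0,0,0],[0,0,0],[0,0,0],[0,0,0],[0,0,0],[0,0,0],[0,0,0]], fingers=[0.3,0.3,0.3,0.3,0.3,0.3,0.2,0.2])

```text
time_s: 24.55
eef_pos: [0.7322, -0.0807, 0.347]
orientation: [2.267, 2.172, 0.002]
force: [0.3, -0.3, -0.3]
width: 0.0197
grasp_force: 0.0
```

drive_tool(translation=[[0,0,0],[0,0,0],[0,0,0],[0,0,0],[0,0,0],[0,0,0],[0,0,0],[0,0,0]], delta_rot=[[0,0,0],[0,0,0],[0,0,0],[0,0,0],[0,0,0],[0,0,0],[0,0,0],[0,0,0]], fingers=[0.1,0,0,0,0,0,0,0], force=30)

```text
time_s: 25.22
eef_pos: [0.7326, -0.0807, 0.3474]
orientation: [2.266, 2.171, 0.004]
force: [2.6, 0.5, 5.8]
width: 0.0109
grasp_force: 30.0
```

The bar is gripped. Swing the panel down along its arc.

drive_tool(translation=[[0,-0.04,-0.006],[0,-0.04,-0.005],[0,-0.041,-0.003],[0,-0.041,-0.001],[0,-0.041,0],[0,-0.041,0.002],[0,-0.04,0.003],[0,-0.04,0.005]], delta_rot=[[0,0,0],[0,0,0],[0,0,0],[0,0,0],[0,0,0],[0,0,0],[0,0,0],[0,0,0]], fingers=[0,0,0,0,0,0,0,0])

```text
time_s: 25.88
eef_pos: [0.651, -0.0772, 0.3475]
orientation: [2.267, 2.172, 0.003]
force: [2.2, 0.3, 3.5]
width: 0.0112
grasp_force: 30.0
```

drive_tool(translation=[[0,-0.04,0.007],[0,-0.04,0.008],[0,-0.039,0.01],[0,-0.039,0.011],[0,-0.039,0.013],[0,-0.038,0.014],[0,-0.037,0.016],[0,-0.037,0.017]], delta_rot=[[0,0,0],[0,0,0],[0,0,0],[0,0,0],[0,0,0],[0,0,0],[0,0,0],[0,0,0]], fingers=[0,0,0,0,0,0,0,0])

```text
time_s: 26.55
eef_pos: [0.5734, -0.0736, 0.3226]
orientation: [2.268, 2.173, 0.001]
force: [-0.1, 0.0, 1.4]
width: 0.0111
grasp_force: 30.0
```

drive_tool(translation=[[0,-0.036,0.019],[0,-0.035,0.02],[0,-0.035,0.021],[0,-0.034,0.023],[0,-0.033,0.024],[0,-0.032,0.025],[0,-0.031,0.027],[0,-0.03,0.028]], delta_rot=[[0,0,0],[0,0,0],[0,0,0],[0,0,0],[0,0,0],[0,0,0],[0,0,0],[0,0,0]], fingers=[0,0,0,0,0,0,0,0])

```text
time_s: 27.22
eef_pos: [0.5068, -0.0704, 0.2755]
orientation: [-2.268, -2.173, -0.001]
force: [0.3, 1.7, 1.1]
width: 0.011
grasp_force: 30.0
```

drive_tool(translation=[[0,-0.029,0.029],[0,-0.027,0.03],[0,-0.026,0.031],[0,-0.025,0.032],[0,-0.024,0.033],[0,-0.022,0.034],[0,-0.021,0.035],[0,-0.02,0.036]], delta_rot=[[0,0,0],[0,0,0],[0,0,0],[0,0,0],[0,0,0],[0,0,0],[0,0,0],[0,0,0]], fingers=[0,0,0,0,0,0,0,0])

```text
time_s: 27.88
eef_pos: [0.458, -0.0685, 0.2098]
orientation: [-2.268, -2.173, -0.0]
force: [0.4, 4.5, -0.1]
width: 0.0111
grasp_force: 30.0
```

drive_tool(translation=[[0,-0.018,0.036],[0,-0.017,0.037],[0,-0.015,0.038],[0,-0.014,0.038],[0,-0.012,0.039],[0,-0.011,0.039],[0,-0.009,0.04],[0,-0.008,0.03]], delta_rot=[[0,0,0],[0,0,0],[0,0,0],[0,0,0],[0,0,0],[0,0,0],[0,0,0],[0,0,0]], fingers=[0,0,0,0,0,0,0,0])

```text
time_s: 28.55
eef_pos: [0.4328, -0.0678, 0.1354]
orientation: [2.268, 2.173, 0.001]
force: [4.6, 4.8, -1.1]
width: 0.0117
grasp_force: 30.0
```

drive_tool(translation=[[0,0,0.006],[0,0,0.006],[0,0,0],[0,0,0],[0,0,0],[0,0,0],[0,0,0],[0,0,0]], delta_rot=[[0,0,0],[0,0,0],[0,0,0],[0,0,0],[0,0,0],[0,0,0],[0,0,0],[0,0,0]], fingers=[0,0,0,0,0,0,0,0])

```text
time_s: 29.22
eef_pos: [0.4325, -0.0677, 0.1336]
orientation: [-2.268, -2.173, 0.001]
force: [-2.5, 4.5, 2.7]
width: 0.0113
grasp_force: 30.0
```

The panel is shut at the same height as at the start. Release, go to the key, turn the tool and grip.

drive_tool(translation=[[0,0,0],[0,0,0],[0,0,0],[0,0,-0.045],[0,0,-0.06],[0,0,-0.06],[0,0,-0.06],[0,0,0]], delta_rot=[[0,0,0],[0,0,0],[0,0,0],[0,0,0],[0,0,0],[0,0,0],[0,0,0],[0,0,0]], fingers=[0.43,0.43,0.43,0.43,0.43,0.43,0.43,0.43])

```text
time_s: 29.88
eef_pos: [0.4347, -0.069, 0.193]
orientation: [2.264, 2.169, 0.003]
force: [0.5, -0.4, 0.9]
width: 0.0402
grasp_force: 0.0
```

drive_tool(translation=[[0.11,0.0245,0],[0.11,0.0245,0],[0.11,0.0245,0],[0.11,0.0245,0],[0,0,0],[0,0,0],[0,0,0],[0,0,0]], delta_rot=[[0,0,0],[0,0,0],[0,0,0],[0,0,0],[0,0,0.071],[0,0,0.071],[0,0,0.071],[0,0,0.071]], fingers=[0.43,0.43,0.43,0.43,0.43,0.43,0.43,0.43])

```text
time_s: 30.55
eef_pos: [0.4618, 0.0412, 0.1888]
orientation: [2.697, 1.611, -0.002]
force: [0.0, -0.2, -0.2]
width: 0.0402
grasp_force: 0.0
```

drive_tool(translation=[[0,0,0],[0,0,0],[0,0,0],[0,0,0],[0,0,0],[0,0,0],[0,0,0],[0,0,0]], delta_rot=[[0,0,0.071],[0,0,0.071],[0,0,0.071],[0,0,0.071],[0,0,0.071],[0,0,0.071],[0,0,0.071],[0,0,0.071]], fingers=[0.43,0.43,0.43,0.43,0.43,0.43,0.43,0.43])

```text
time_s: 31.22
eef_pos: [0.4618, 0.0408, 0.1889]
orientation: [3.128, 0.289, -0.001]
force: [0.3, -0.5, 0.3]
width: 0.0403
grasp_force: 0.0
```

drive_tool(translation=[[0,0,0],[0,0,0],[0,0,0],[0,0,0],[0,0,0],[0,0,0],[0,0,0],[0,0,0]], delta_rot=[[0,0,0.071],[0,0,0.071],[0,0,0],[0,0,0],[0,0,0],[0,0,0],[0,0,0],[0,0,0]], fingers=[0.43,0.43,0.43,0.43,0.43,0.43,0.43,0.43])

```text
time_s: 31.88
eef_pos: [0.462, 0.0411, 0.1898]
orientation: [3.141, -0.051, 0.0]
force: [0.0, -0.9, -0.1]
width: 0.0404
grasp_force: 0.0
```

drive_tool(translation=[[0,0,0.05],[0,0,0.06],[0,0,0.06],[0,0,0.05],[0,0,0.04],[0,0,0],[0,0,0],[0,0,0]], delta_rot=[[0,0,0],[0,0,0],[0,0,0],[0,0,0],[0,0,0],[0,0,0],[0,0,0],[0,0,0]], fingers=[0.43,0.43,0.43,0.43,0.43,0.43,0.43,0.3])

```text
time_s: 32.55
eef_pos: [0.4626, 0.041, 0.1256]
orientation: [3.141, -0.052, 0.002]
force: [-0.3, -0.0, -0.1]
width: 0.0367
grasp_force: 0.0
```

drive_tool(translation=[[0,0,0],[0,0,0],[0,0,0],[0,0,0],[0,0,0],[0,0,0],[0,0,0],[0,0,0]], delta_rot=[[0,0,0],[0,0,0],[0,0,0],[0,0,0],[0,0,0],[0,0,0],[0,0,0],[0,0,0]], fingers=[0.2,0.1,0,0,0,0,0,0], force=15)

```text
time_s: 33.22
eef_pos: [0.4623, 0.0397, 0.1253]
orientation: [3.138, -0.052, 0.001]
force: [-0.6, -5.5, 1.9]
width: 0.0097
grasp_force: 15.0
```

drive_tool(translation=[[0,0,0],[0,0,0],[0,0,0],[0,0,0],[0,0,0],[0,0,0],[0,0,0],[0,0,0]], delta_rot=[[0,0,-0.07],[0,0,-0.07],[0,0,-0.07],[0,0,-0.07],[0,0,-0.07],[0,0,-0.07],[0,0,-0.07],[0,0,-0.07]], fingers=[0,0,0,0,0,0,0,0])

```text
time_s: 33.88
eef_pos: [0.4622, 0.0399, 0.1253]
orientation: [2.858, 1.297, -0.002]
force: [-1.9, -5.7, 1.9]
width: 0.0099
grasp_force: 15.0
```

drive_tool(translation=[[0,0,0],[0,0,0],[0,0,0],[0,0,0],[0,0,0],[0,0,0],[0,0,0],[0,0,0]], delta_rot=[[0,0,-0.07],[0,0,-0.07],[0,0,-0.07],[0,0,-0.07],[0,0,-0.07],[0,0,-0.07],[0,0,-0.02],[0,0,0]], fingers=[0,0,0,0,0,0,0,0])

```text
time_s: 34.55
eef_pos: [0.462, 0.04, 0.1253]
orientation: [2.256, 2.184, -0.003]
force: [-2.5, -5.2, 2.5]
width: 0.01
grasp_force: 15.0
```

The key is back at its stop. Release, rise and draw aside to check.

drive_tool(translation=[[0,0,0],[0,0,0],[0,0,0],[0,0,-0.04],[0,0,-0.08],[0,0,-0.12],[0,0,-0.15],[0,0,-0.15]], delta_rot=[[0,0,0],[0,0,0],[0,0,0],[0,0,0],[0,0,0],[0,0,0],[0,0,0],[0,0,0]], fingers=[0.43,0.43,0.43,0.43,0.43,0.43,0.43,0.43])

```text
time_s: 35.22
eef_pos: [0.4613, 0.0414, 0.2615]
orientation: [-2.257, -2.184, 0.001]
force: [1.0, -0.1, 0.4]
width: 0.0406
grasp_force: 0.0
```

drive_tool(translation=[[-0.15,0,-0.03],[-0.15,0,-0.03],[-0.15,0,-0.03],[-0.15,0,0],[-0.15,0,0],[-0.15,0,0],[-0.15,0,0],[-0.15,0,0]], delta_rot=[[0,0,0],[0,0,0],[0,0,0],[0,0,0],[0,0,0],[0,0,0],[0,0,0],[0,0,0]], fingers=[0.43,0.43,0.43,0.43,0.43,0.43,0.43,0.43])

```text
time_s: 35.88
eef_pos: [0.4516, -0.2605, 0.2833]
orientation: [2.258, 2.183, 0.001]
force: [-0.1, 0.6, 0.7]
width: 0.0404
grasp_force: 0.0
```

drive_tool(translation=[[-0.1,0,0],[-0.1,0,0],[-0.05,0,0],[0,0,0],[0,0,0],[0,0,0],[0,0,0],[0,0,0]], delta_rot=[[0,0,0],[0,0,0],[0,0,0],[0,0,0],[0,0,0],[0,0,0],[0,0,0],[0,0,0]], fingers=[0.43,0.43,0.43,0.43,0.43,0.43,0.43,0.43])

```text
time_s: 36.55
eef_pos: [0.4502, -0.32, 0.2825]
orientation: [2.256, 2.186, 0.0]
force: [-0.0, -0.7, 0.0]
width: 0.0398
grasp_force: 0.0
```

```bash
python3 - <<'E'
from h import *
a=bot.grab_frame("top"); b=bot.grab_frame("side")
cv2.imwrite("pics/m5.png",np.hstack([cv2.resize(a[110:260,180:370],(400,316)),cv2.resize(b[110:260,170:360],(400,316))]))
E
```

```text
(no output)
```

View pics/m5.png

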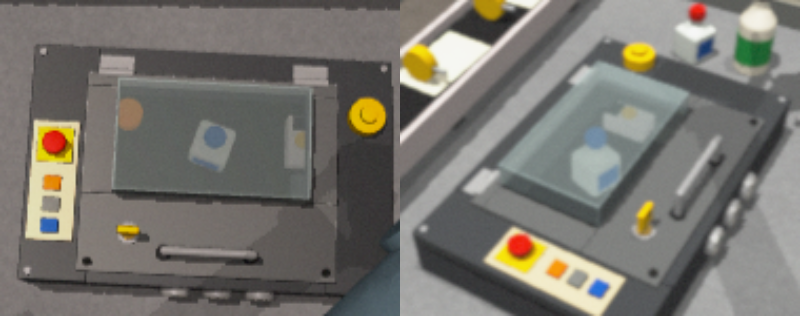

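The panel is shut flat, the key bow lies along the front edge at (128,231) in the left crop, the bottle stands upright under the window at (213,143), and the pot, roller and knob are where they were.

```bash
python3 -c "
from cell import bot
print(bot.close_job())"
```

```text
the job is handed in; nothing more can be done
None
```

The fallen bottle is standing upright under the window, the panel is shut and the key is turned back to locked; I handed the job in after about 37 s on the robot's clock, with the other things in the final camera view where they were.

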